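Put the torch lens cap away in its snap case

TASK

Pry the lid of the orange clamshell case up by its black front lip and swing it back past upright, then set the silver torch lens cap (glass up) down in the round nest inside, without dropping it. Swing the lid over again and press it at the front until it snaps fully shut, without forcing it, and leave everything else where it lies.

Things in the scene. Friction and masses are not known exactly. Their poses are not given: they have to be found in the camera images.
- case: Orange clamshell case, fixed to the worktop. Origin: centre of its underside, at worktop height; x runs from its front (lip side, facing the robot's left within 0.4 rad) to its hinge side, y to its left, z up. Base 133 mm (x -68 to +65) by 140 mm (y), walls 5 mm (front 8 mm), rim 40 mm above the worktop; foot plate 150 x 156 x 4 mm. Shut, the lid's flat top is 58 mm up.
- lid (a joint): Lid angle in rad: 0 shut, 1.57 upright, 2.0 stop; turns about the case's y axis through hinge, front edge rising. Stiff hinge (0.09 N m): the 90 g lid stays at any angle. Shut, a sprung catch mid-front holds it: 9 to 14 N up at the lip frees it, 7 to 11 N down at the front snaps it shut. Not snapped, it stands at 0.05 or more.
- hinge (a point): Centre of the hinge axis: 65 mm behind the case's origin (case +x) and 42 mm up. Same axes as the case.
- lip (a point): Middle of the front edge of the black lip's underside, 151 mm from the hinge axis, 42 mm up when shut; axes turn with the lid (at 0 rad the case's). Lip 90 mm wide, 6 mm thick, 15 mm out from the case's front wall. The lid behind it is 133 mm long, 140 mm wide; its outer face lies 16 mm above the plane of hinge axis and lip underside, hollow 8.5 mm deep below, rims 5 mm.
- nest (a point): Centre of the nest's floor in the case, 24 mm above the worktop, on the case's z axis; axes as the case. The nest is a black rubber ring, bore 56 mm, 6 mm high, 5 mm wide; the free space around it in the case is 110 mm (x) by 130 mm (y).
- cap: Silver torch lens cap, a solid disc 50 mm across and 24 mm high, 60 g more or less, glass on top. Origin: centre of its underside; z up through the glass. Lies glass up on the worktop, in one of three places which it may swap with the black end cap and the brass ring. Seated in the nest its top is 48 mm above the worktop, 2.5 mm under the shut lid's inner face.
- end_cap: Black rubber end cap, 48 mm across, 26 mm high, with a knob on top. Origin: centre of its underside. A bystander.
- tally: Brass tally ring, 48 mm across, 32 mm bore, 5 mm high. Origin: centre of its underside. A bystander.
- spanner: Rubber-gripped steel spanner lying flat, 225 mm long (its x from -100 to +125), 30 mm wide, 12 mm high. Origin: on its underside near the middle. A bystander.
- battery: Black lamp battery with a yellow band, 60 x 90 x 54 mm. Origin: centre of its underside. A bystander.
- torch: Yellow torch with a black head, lying, 160 mm long along its x (head at +x), 44 mm high. Origin: under its middle. A bystander.

How it is judged:
On the way, in this order (a step that is already met when the one before it is completed fails the run):
1. the lid is swung open past upright (beyond 1.5 rad) (value of joint lid above 1.5 rad), for 0.2 s.
2. the cap rests glass up in the nest, released, with the lid still open (distance between cap and nest below 0.006 m and angle between cap's own z axis and vertical below 0.08 rad and contact force between the fingers and cap below 0.1 N and linear speed of cap below 0.02 m/s and value of joint lid above 1 rad and z of cap in the frame of nest below 0.003 m), for 0.2 s.
At the end, for the whole second after the job is handed in: The lid is snapped shut (within 0.025 rad), and the cap lies still inside, flat and glass up (within 0.08 rad), its underside within 6 mm of the nest's centre and 3 mm of its floor; the robot has let go (value of joint lid below 0.025 rad and distance between cap and nest below 0.006 m and z of cap in the frame of nest below 0.003 m and angle between cap's own z axis and vertical below 0.08 rad and linear speed of cap below 0.02 m/s and contact force between the arm and case below 0.5 N); the robot touches nothing.
It fails at once if the case or lid is pushed with more than 45 N (contact force between any of the fingers, the arm and case above 45 N).
It fails at once if the cap is dropped into the case (falls faster than 0.5 m/s, not held) (linear speed of cap above 0.5 m/s and horizontal distance between cap and nest below 0.06 m and contact force between the fingers and cap below 0.1 N).
It fails at once if another thing is moved more than 30 mm (distance of any of end_cap, tally, spanner, battery, torch from where it was at the start of the episode above 0.03 m).
It also fails if it takes over 72 s, if anything falls off the work surface, if the arm or the gripper's body presses on something with over 40 N, if the wrist force passes 120 N, or if a joint passes its speed limit or range.

ROBOT

A 6-joint arm with a two-finger parallel gripper is mounted at the origin on the work surface. World frame = base frame: x ahead of the robot, y to its left, z up, the work surface at z = 0. Lengths are in m, angles in rad, forces in N, time in s.
With the tool pointing down it reaches from about 0.35 to 0.975 m from the base axis. Payload 4.9 kg.
Tool frame: the origin (TCP) lies at the very end of the fingers, on their centre line; the grasp point (between the pads) lies 19 mm behind it; z points along the fingers, y is the line along which they close (so a half turn about z gives the same grasp; the last joint's range is limited). The gripper opens to 85 mm and grips with 20 to 120 N. Pads are 22 mm wide; open, the fingers measure 114 mm over their backs; the gripper's body (76 mm by 85 mm) begins 54 mm behind the grasp point. The pads swing forward as they close: fully open they stand 13 mm farther back than shut.
Start: joints at [-1.314, 0.053, 1.613, -0, 1.476, -0.119], TCP at [0.229, -0.581, 0.231] pointing down, gripper open.
Joint ranges: [-3.01, 3.01], [-1.01, 2.22], [0.06, 2.58], [-1.02, 4.17], [0.09, 2.62], [-3.14, 3.14]. Speed limits (rad/s): [2.57, 2.57, 3.14, 3.14, 3.14, 3.14].

INTERFACE

Orientations are given as a rotation vector (axis times angle).
In Python, from station import ctrl, imaging gives the robot as it stands.
- The arm moves only by the tool play_rows, never from a script. Its argument "series" is a list of rows, each a list of 3 entries, a list of its own where there are three numbers: the opening, from 0 (shut) to 1 (fully open), then the shift along the tool's x, y, z each as a share of 0.05 m, from -1 to 1, then the turn, a rotation vector about the tool's x, y, z each as a share of 8 degrees, from -1 to 1. In form: [[grip, [dx, dy, dz], [ax, ay, az]], ...]. A call has 1 to 8 rows; each row shifts and turns the commanded pose from where the row before left it, along the tool's axes as they then stand; what a row does not reach is not made up. A row lasts 1/8 s, in which the tool goes at most 62.5 mm and 10.7 degrees, less where a joint would pass 70% of its speed; a pose out of reach is approached as far as the arm can. A call with a number of a shift or a turn outside -1 to 1 is refused whole. A call with a gripper value outside its range is refused whole. The fingers move at their own pace and stop on an object; "force" is the grip in N (left out, the last holds). Time passes only in rows, so rows that do not move let the fingers close. It gives the time, the measured TCP pose, the force, the opening and the grip force at its end, in the units of the state.
- ctrl.get_obs(): the state, without advancing time (a new reading comes with each control period).
- imaging.get_image(name): name is "side" or "top"; returns a dict with "color" (384x512x3 uint8, blue, green, red), "fx", "fy", "cx", "cy" (pixels), "D" ([k1, k2, p1, p2, k3] as OpenCV has them; the pictures are not rectified), "extrinsics" (4x4, takes a point from world to camera coordinates). Camera axes: x right, y down, z forward; pixel columns grow to the right and rows downward; lengths in m; the calibration is good to about 2 mm. A picture is of the moment at which its call begins. There is no depth.
- ctrl.finish_job(): hands the job in; it is judged then, once.
The state is a dict: "t": time; "q": joint angles; "dq": joint speeds; "effort": joint torques, N m; "tool_pos": TCP position; "tool_rot": TCP orientation; "contact_force": force on the tool from outside, world axes, zero at the start; "wrist_torque": the same for the moment, N m; "opening": finger opening in m; "grip_force": force on a finger pad.
Only numpy, scipy, OpenCV 4.12 (cv2) and the standard library are available. Lean on these libraries where they do the work, as an engineer would, in place of code of your own. Each camera call takes 0.05 s, during which the arm holds its last target. There are 200 camera calls.

## Working session

There is one attempt and no reset: what is moved stays moved. The work goes in short steps, Python scripts to look and compute and a tool call to move; the robot and the scene stay as the last step left them, time stands still between calls to the robot, and variables do not carry over. Pictures are saved under pics/ and viewed, at most 10 in all, crops included, and the job is handed in when it is done.

Besides the shell and the picture viewer there is one more tool, called after "Request:" as name(argument=value, ...), one argument or row to a line, values as JSON. play_rows: Moves the arm, as the interface text tells. Shift numbers are shares of 0.05 m and turn numbers shares of 8 degrees, none past 1 either way. Its arguments: {"type":"object","properties":{"series":{"type":"array"},"force":{"type":"number"}},"required":["series"]}

```bash
ls; mkdir -p pics; python3 - <<'E'
from station import ctrl, imaging
import cv2,numpy as np
o=ctrl.get_obs();print({k:np.round(v,3).tolist() for k,v in o.items()})
for n in("side","top"):
    d=imaging.get_image(n);cv2.imwrite(f"pics/{n}0.png",d["color"])
    print(n,d["fx"],d["fy"],d["cx"],d["cy"],d["D"],np.round(d["extrinsics"],4).tolist())
E
```

```text
pics
{'t': 0.0, 'q': [-1.314, 0.053, 1.614, -0.0, 1.476, -0.119], 'dq': [0.002, 0.0, -0.001, -0.0, -0.001, -0.0], 'effort': [-0.001, -39.369, -37.018, -0.0, 0.007, -0.0], 'tool_pos': [0.229, -0.581, 0.23], 'tool_rot': [-3.084, -0.586, 0.0], 'contact_force': [-0.791, 0.335, 0.231], 'wrist_torque': [0.019, 0.052, 0.006], 'grip_force': 0.0, 'opening': 0.085}
side 346.7915734043894 346.7915734043894 256.3896744927763 195.43763884967905 [0.03404186 0.         0.         0.         0.        ] [[-0.9865, -0.1633, -0.0077, 0.5998], [-0.1204, 0.7576, -0.6415, 0.0961], [0.1106, -0.632, -0.7671, 0.9494], [0.0, 0.0, 0.0, 1.0]]
top 392.89242290559065 392.89242290559065 263.6667253496289 183.79425421858437 [-0.02967931  0.          0.          0.          0.        ] [[-0.0317, -0.9995, 0.0017, 0.0085], [-0.9774, 0.0307, -0.2093, 0.6048], [0.2091, -0.0083, -0.9779, 1.2372], [0.0, 0.0, 0.0, 1.0]]
```

View pics/side0.png

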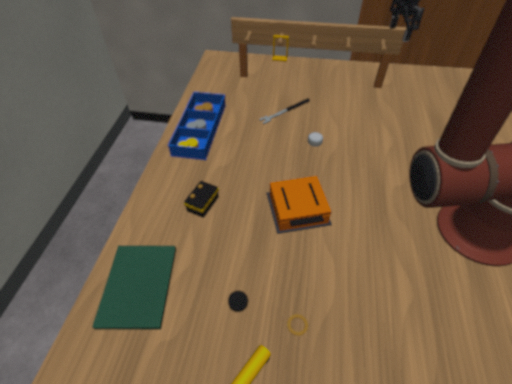

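View pics/top0.png

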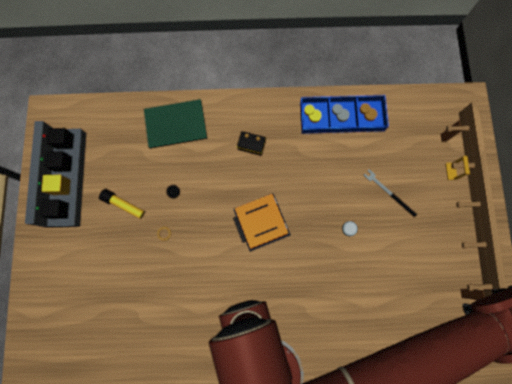

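The side view shows the orange case at about (300,205) with its black lip facing the camera at (308,222), and the silver cap at (316,139). In the top view the case is at (262,222) with the lip on its left, and the cap is at (350,229). Next I'll measure both.

```bash
cat > h.py <<'E'
import cv2,numpy as np
from station import ctrl, imaging
def K(d): return np.array([[d["fx"],0,d["cx"]],[0,d["fy"],d["cy"]],[0,0,1.]])
def ray(d,uv):
    p=cv2.undistortPoints(np.float64(uv).reshape(-1,1,2),K(d),np.float64(d["D"])).reshape(-1,2)
    R=d["extrinsics"][:3,:3];t=d["extrinsics"][:3,3]
    return -R.T@t,np.c_[p,np.ones(len(p))]@R
def plane(d,uv,z):
    c,v=ray(d,uv);return c+v*((z-c[2])/v[:,2])[:,None]
def proj(d,P):
    R=d["extrinsics"][:3,:3];return cv2.projectPoints(np.float64(P).reshape(-1,1,3),cv2.Rodrigues(R)[0],d["extrinsics"][:3,3],K(d),np.float64(d["D"]))[0].reshape(-1,2)
def blob(m,near):
    cs=[c for c in cv2.findContours(m.astype(np.uint8),cv2.RETR_EXTERNAL,cv2.CHAIN_APPROX_NONE)[0] if len(c)>8]
    return min(cs,key=lambda c:np.hypot(*(c.reshape(-1,2).mean(0)-near)))
E
python3 - <<'E'
from h import *
ims=[]
for n,cn,pn in(("side",(300,203),(316,139)),("top",(262,222),(350,229))):
    d=imaging.get_image(n);im=d["color"];hsv=cv2.cvtColor(im,cv2.COLOR_BGR2HSV)
    H,S,V=cv2.split(hsv)
    print(n,"case px hsv",hsv[cn[1]-8,cn[0]],"cap",hsv[pn[1],pn[0]],"wood",hsv[pn[1]+25,pn[0]])
    m=(S>200)&(V>120)&(H<20)
    c=blob(cv2.morphologyEx(m.astype(np.uint8),cv2.MORPH_CLOSE,np.ones((5,5))),cn)
    r=cv2.minAreaRect(c);b=cv2.boxPoints(r);print("rect",r,"\nplane.058",plane(d,b,.058).round(4).tolist())
    m=(S<70)&(V>110);c=blob(m,pn);e=cv2.fitEllipse(c);print("cap",e,plane(d,[e[0]],.012).round(4),cv2.contourArea(c))
    x,y=(cn[0]-45,cn[1]-45);s=cv2.resize(im[y:y+90,x:x+90],(400,400),interpolation=cv2.INTER_CUBIC);ims.append(s);print("crop",x,y)
cv2.imwrite("pics/c.png",np.hstack(ims))
E
```

```text
side case px hsv [ 16 241 181] cap [105  13 161] wood [ 16 115 142]
rect ((300.1714172363281, 198.6260986328125), (41.04917526245117, 55.25519561767578), 81.34745788574219) 
plane.058 [[0.5747, -0.0352, 0.058], [0.4224, -0.0922, 0.058], [0.4005, 0.0532, 0.058], [0.5392, 0.1026, 0.058]]
cap ((315.4596862792969, 136.55963134765625), (9.278124809265137, 14.801172256469727), 99.31281280517578) [[ 0.4548 -0.3097  0.012 ]] 104.0
crop 255 158
top case px hsv [ 17 191 192] cap [ 96  14 183] wood [ 17 122 148]Traceback (most recent call last):
  File "<stdin>", line 8, in <module>
  File "h.py", line 14, in blob
    return min(cs,key=lambda c:np.hypot(*(c.reshape(-1,2).mean(0)-near)))
ValueError: min() iterable argument is empty
```

```bash
python3 - <<'E'
from h import *
ims=[]
for n,cn,pn in(("side",(300,203),(316,139)),("top",(262,222),(350,229))):
    d=imaging.get_image(n);im=d["color"];hsv=cv2.cvtColor(im,cv2.COLOR_BGR2HSV)
    H,S,V=cv2.split(hsv)
    m=(S>165)&(V>(160 if n=="side" else 140))&(H<22)
    c=blob(cv2.morphologyEx(m.astype(np.uint8),cv2.MORPH_CLOSE,np.ones((5,5))),cn)
    r=cv2.minAreaRect(c);b=cv2.boxPoints(r);print(n,"rect",r)
    q=cv2.approxPolyDP(cv2.convexHull(c),4,True).reshape(-1,2);print(q.tolist(),plane(d,q,.058).round(4).tolist())
    P=plane(d,b,.058);print("box",P.round(4).tolist(),P.mean(0),np.linalg.norm(P-np.roll(P,1,0),axis=1))
    m=(S<70)&(V>90);c=blob(m,pn);e=cv2.fitEllipse(c);print("cap",e,plane(d,[e[0]],.018).round(4))
    x,y=(cn[0]-45,cn[1]-45);s=cv2.resize(im[y:y+90,x:x+90],(400,400),interpolation=cv2.INTER_CUBIC);ims.append(s);print("crop",x,y)
cv2.imwrite("pics/c.png",np.hstack(ims))
E
```

```text
side rect ((300.4148864746094, 196.46080017089844), (37.846920013427734, 54.846839904785156), 81.02737426757812)
[[316, 176], [330, 210], [281, 218], [271, 182]] [[0.446, -0.0812, 0.058], [0.4025, 0.0375, 0.058], [0.5282, 0.0843, 0.058], [0.5714, -0.0376, 0.058]]
box [[0.5732, -0.0372, 0.058], [0.422, -0.095, 0.058], [0.4012, 0.0402, 0.058], [0.5398, 0.0909, 0.058]] [ 4.84054999e-01 -2.75989035e-04  5.80000000e-02] [0.13235078 0.16184306 0.1368708  0.14754257]
cap ((315.0769348144531, 138.32911682128906), (13.503235816955566, 14.673380851745605), 85.58444213867188) [[ 0.4559 -0.2933  0.018 ]]
crop 255 158
top rect ((260.8792724609375, 220.4482879638672), (42.70992660522461, 40.29589080810547), 68.19859313964844)
[[271, 194], [286, 233], [250, 247], [235, 209]] [[0.5707, -0.0338, 0.058], [0.4407, -0.0779, 0.058], [0.3994, 0.0399, 0.058], [0.5244, 0.0861, 0.058]]
box [[0.5274, 0.0885, 0.058], [0.5736, -0.0361, 0.058], [0.4412, -0.0828, 0.058], [0.397, 0.0396, 0.058]] [0.48480379 0.00229223 0.058     ] [0.13929191 0.13288327 0.14040228 0.13017435]
cap ((349.7091369628906, 228.0846405029297), (14.575069427490234, 14.911901473999023), 111.4168472290039) [[ 0.4535 -0.295   0.018 ]]
crop 217 177
```

View pics/c.png

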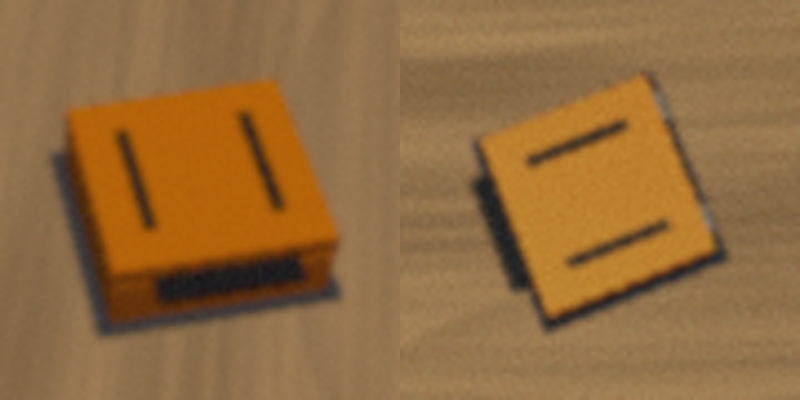

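Measured geometry: case origin ≈ (0.4855, 0.0005), its x axis at azimuth −70°. The lid edges come out at 139 × 132 mm, against 140 × 133 given. The lip's front edge is at ≈ (0.456, 0.081) and the cap at ≈ (0.4545, −0.294). I'm moving to the lip side now.

Request:
play_rows(
  series=[
    [0,[0.9,-0.6,0],[0,0,0]],
    [0,[1,-0.65,0],[0,0,0]],
    [0,[1,-0.65,0],[0,0,0]],
    [0,[1,-0.65,0],[0,0,0]],
    [0,[1,-0.65,0],[0,0,0]],
    [0,[1,-0.65,0],[0,0,0]],
    [0,[1,-0.65,0],[0,0,0]],
    [0,[0.9,-0.6,0],[0,0,0]],
  ],
  force=40,
)

```text
t: 1.3
tool_pos: [0.4995, -0.1992, 0.2315]
tool_rot: [3.086, 0.587, 0.001]
contact_force: [0.0, -1.6, -0.1]
opening: 0.0002
grip_force: 0.0
```

Request:
play_rows(
  series=[
    [0,[0.16,-0.88,0],[0,0,0]],
    [0,[0.16,-0.88,0],[0,0,0]],
    [0,[0.16,-0.88,0],[0,0,0]],
    [0,[0.16,-0.88,0],[0,0,0]],
    [0,[0.16,-0.88,0],[0,0,0]],
    [0,[0.16,-0.88,0],[0,0,0]],
    [0,[0.16,-0.88,0],[0,0,0]],
    [0,[0.16,-0.88,0],[0,0,0]],
  ],
)

```text
t: 2.3
tool_pos: [0.4284, 0.1513, 0.2315]
tool_rot: [3.086, 0.587, 0.001]
contact_force: [1.1, 0.2, 0.5]
opening: 0.0001
grip_force: 0.0
```

Request:
play_rows(
  series=[
    [0,[0,0,0],[0,0,-1]],
    [0,[0,0,0],[0,0,-1]],
    [0,[0,0,0],[0,0,-1]],
    [0,[0,0,0],[0,0,-1]],
    [0,[0,0,0],[0,0,-1]],
    [0,[0,0,0],[0,0,-1]],
    [0,[0,0,0],[0,0,-1]],
    [0,[0,0,0],[0,0,-1]],
  ],
)

```text
t: 3.3
tool_pos: [0.4288, 0.1499, 0.2313]
tool_rot: [2.301, 2.138, -0.0]
contact_force: [-0.5, 0.4, 0.8]
opening: 0.0
grip_force: 0.0
```

Request:
play_rows(
  series=[
    [0,[0,0,0],[0,0,-1]],
    [0,[0,0,0],[0,0,-1]],
    [0,[0,0,0],[0,0,-1]],
    [0,[0,0,0],[0,-1,0]],
    [0,[0,0,0],[0,-1,0]],
    [0,[0,0,0],[0,-1,0]],
    [0,[0,0,0],[0,-1,0]],
    [0,[0,0,0],[0,0,0]],
  ],
)

```text
t: 4.3
tool_pos: [0.4279, 0.151, 0.2297]
tool_rot: [1.526, 2.17, -0.441]
contact_force: [-0.3, -0.4, 0.1]
opening: 0.0002
grip_force: 0.0
```

```bash
cat >> h.py <<'E'
from scipy.spatial.transform import Rotation as Ro
XH=np.array([.342,-.940,0]);YH=np.array([.940,.342,0]);ZH=np.array([0,0,1.]);C=np.array([XH,YH,ZH])
O=np.array([.4855,.0005,0])
def st():
    o=ctrl.get_obs();R=Ro.from_rotvec(o["tool_rot"]).as_matrix()
    print("t",round(o["t"],2),"q",np.round(o["q"],2),"tcp",np.round(o["tool_pos"],4),"case",np.round(C@(o["tool_pos"]-O)*1e3,1))
    print("tool axes in case:\n",np.round(C@R,3),"\nF case",np.round(C@o["contact_force"],1),"open",round(o["opening"],4),"grip",round(o["grip_force"],1))
    return o,R
E
python3 -c "from h import *;st()"
```

```text
t 4.3 q [ 0.5  -0.28  1.99 -0.55  1.53  0.2 ] tcp [0.4279 0.151  0.2297] case [-161.2   -2.7  229.7]
tool axes in case:
 [[-0.849  0.005  0.529]
 [ 0.002  1.    -0.005]
 [-0.529 -0.003 -0.848]] 
F case [ 0.3 -0.4  0.1] open 0.0002 grip 0.0
```

Request:
play_rows(
  series=[
    [0,[0,0,0],[0,-1,0]],
    [0,[0,0,0],[0,-1,0]],
    [0,[0,0,0],[0,-1,0]],
    [0,[0.6,0,0.58],[0,0,0]],
    [0,[0.6,0,0.58],[0,0,0]],
    [0,[0.6,0,0.58],[0,0,0]],
    [0,[0.6,0,0.58],[0,0,0]],
    [0,[0,0,0],[0,0,0]],
  ],
)

```text
t: 5.3
tool_pos: [0.4369, 0.1203, 0.0646]
tool_rot: [1.299, 1.841, -0.699]
contact_force: [-0.0, -0.3, 0.3]
opening: -0.0002
grip_force: 0.0
```

```bash
python3 -c "from h import *;st()"
```

```text
t 5.3 q [ 0.6   0.13  2.07 -0.94  1.42  0.66] tcp [0.4369 0.1203 0.0646] case [-129.2   -4.7   64.6]
tool axes in case:
 [[-0.559  0.011  0.829]
 [ 0.     1.    -0.013]
 [-0.829 -0.007 -0.559]] 
F case [ 0.2 -0.1  0.3] open -0.0002 grip 0.0
```

Request:
play_rows(
  series=[
    [0,[0.35,0.04,0.23],[0,0,0]],
    [0,[0.35,0.04,0.23],[0,0,0]],
    [0,[-0.28,0,0.42],[0,0,0]],
    [0,[0,0,0],[0,0,0]],
  ],
)

```text
t: 5.8
tool_pos: [0.452, 0.1003, 0.0269]
tool_rot: [1.302, 1.836, -0.689]
contact_force: [0.7, 0.6, 0.6]
opening: 0.0003
grip_force: 0.0
```

```bash
python3 - <<'E'
from h import *
st()
L=[]
for n,(u,v) in (("side",(308,205)),("top",(245,222))):
    d=imaging.get_image(n);im=d["color"].copy()
    P=[O+np.array(p)@C for p in((-.086,-.045,.042),(-.086,.045,.042),(-.086,0,.042))]
    q=proj(d,P);print(n,q.round(1).tolist())
    s=cv2.resize(im[v-40:v+40,u-40:u+40],(400,400),interpolation=cv2.INTER_CUBIC)
    for a in q: cv2.circle(s,tuple(int(x) for x in (a-(u-40,v-40)+.5)*5),3,(0,255,0),1)
    L.append(s)
cv2.imwrite("pics/pry.png",np.hstack(L))
E
```

```text
t 5.8 q [ 0.55  0.21  2.08 -0.98  1.33  0.71] tcp [0.452  0.1003 0.0269] case [-105.3    2.6   26.9]
tool axes in case:
 [[-0.56   0.011  0.829]
 [ 0.008  1.    -0.007]
 [-0.829  0.003 -0.56 ]] 
F case [-0.3  0.9  0.6] open 0.0003 grip 0.0
side [[324.4, 221.6], [291.4, 226.8], [308.0, 224.2]]
top [[242.1, 243.1], [232.2, 217.6], [237.1, 230.3]]
```

View pics/pry.png

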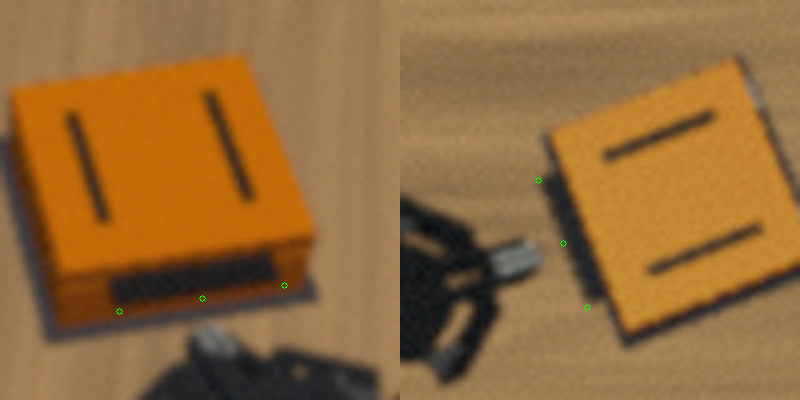

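The picture shows the shut fingers just in front of the lip, centred on it. The lip itself sits about 1 px (3 mm) nearer the case than I predicted, so I'll insert slightly deeper and then lift.

Request:
play_rows(
  series=[
    [0,[-0.11,-0.03,0.24],[0,0,0]],
    [0,[-0.11,-0.03,0.24],[0,0,0]],
    [0,[0,0,0],[0,0,0]],
  ],
)

```text
t: 6.28
tool_pos: [0.4561, 0.0739, 0.0203]
tool_rot: [1.3, 1.838, -0.692]
contact_force: [-0.7, 0.4, 0.1]
opening: -0.0002
grip_force: 0.0
```

Request:
play_rows(
  series=[
    [0,[-0.066,0,-0.045],[0,0,0]],
    [0,[-0.066,0,-0.045],[0,0,0]],
    [0,[-0.066,0,-0.045],[0,0,0]],
  ],
)

```text
t: 6.65
tool_pos: [0.4563, 0.0752, 0.0327]
tool_rot: [1.298, 1.839, -0.691]
contact_force: [-0.7, 1.5, 0.7]
opening: 0.0001
grip_force: 0.5
```

Request:
play_rows(
  series=[
    [0,[-0.066,0,-0.045],[0,0,0]],
    [0,[-0.066,0,-0.045],[0,0,0]],
    [0,[0,0,0],[0,0,0]],
  ],
)

```text
t: 7.02
tool_pos: [0.4571, 0.0752, 0.0414]
tool_rot: [1.299, 1.837, -0.689]
contact_force: [-0.1, 0.4, 0.3]
opening: -0.0002
grip_force: 0.0
```

```bash
python3 -c "from h import *;st()"
```

```text
t 7.03 q [ 0.5   0.15  2.11 -1.01  1.32  0.67] tcp [0.4571 0.0752 0.0414] case [-80.   -1.2  41.4]
tool axes in case:
 [[-0.559  0.008  0.83 ]
 [ 0.006  1.    -0.006]
 [-0.829  0.001 -0.559]] 
F case [-0.4  0.1  0.3] open -0.0002 grip 0.0
```

```bash
cat >> h.py <<'E'
def snap(name,cs,r=40):
    L=[]
    for n,(u,v) in cs.items():
        im=imaging.get_image(n)["color"];L.append(cv2.resize(im[v-r:v+r,u-r:u+r],(400,400),interpolation=cv2.INTER_CUBIC))
    cv2.imwrite(name,np.hstack(L))
E
python3 -c "
from h import *
snap('pics/pry2.png',{'side':(308,205),'top':(245,222)})"
```

```text
(no output)
```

View pics/pry2.png

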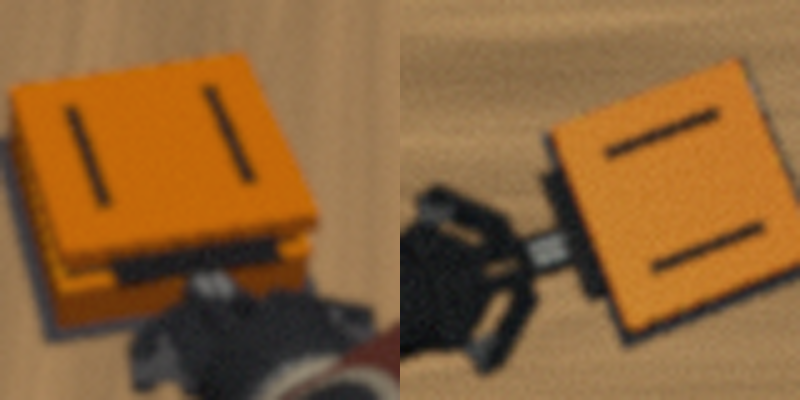

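The lid is ajar, with the fingertips hooked under the lip. I'll follow the arc up, easing the tilt to keep j4 off its limit.

Request:
play_rows(
  series=[
    [0,[-0.1,0,-0.05],[0,1,0]],
    [0,[-0.3,0,-0.18],[0,0,0]],
    [0,[-0.35,0,-0.2],[0,0,0]],
    [0,[-0.45,0,-0.08],[0,0,0]],
    [0,[-0.45,0,-0.08],[0,0,0]],
    [0,[0,0,0],[0,0,0]],
  ],
)

```text
t: 7.88
tool_pos: [0.4683, 0.0443, 0.1233]
tool_rot: [1.379, 1.947, -0.61]
contact_force: [0.3, 0.7, 0.4]
opening: 0.0001
grip_force: 0.0
```

```bash
python3 -c "
from h import *
st();snap('pics/pry3.png',{'side':(308,205),'top':(245,222)},50)"
```

```text
t 7.88 q [ 0.38 -0.11  2.13 -0.88  1.3   0.37] tcp [0.4683 0.0443 0.1233] case [-47.1  -1.2 123.3]
tool axes in case:
 [[-0.669  0.009  0.744]
 [ 0.009  1.    -0.004]
 [-0.743  0.003 -0.669]] 
F case [-0.6  0.5  0.4] open 0.0001 grip 0.0
```

View pics/pry3.png

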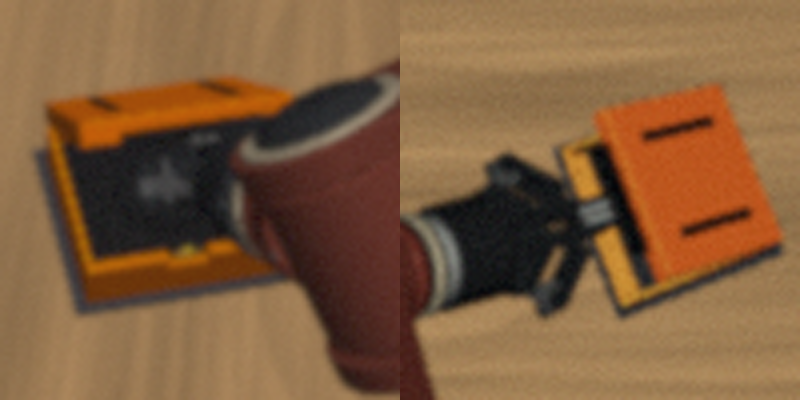

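The lid is at roughly 40°, with the tip still under the lip. I'll continue the arc past upright.

Request:
play_rows(
  series=[
    [0,[-0.42,0,0.02],[0,0,0]],
    [0,[-0.42,0,0.02],[0,0,0]],
    [0,[-0.38,0,0.17],[0,0,0]],
    [0,[-0.38,0,0.17],[0,0,0]],
    [0,[-0.29,0,0.25],[0,0,0]],
    [0,[-0.29,0,0.25],[0,0,0]],
    [0,[-0.15,0,0.2],[0,0,0]],
    [0,[-0.15,0,0.2],[0,0,0]],
  ],
)

```text
t: 8.98
tool_pos: [0.5113, -0.0789, 0.1709]
tool_rot: [1.376, 1.95, -0.613]
contact_force: [0.5, 0.1, 1.7]
opening: 0.0002
grip_force: 0.9
```

Request:
play_rows(
  series=[
    [0,[0,0,0],[0,0,0]],
    [0,[0,0,0],[0,0,0]],
  ],
)

```text
t: 9.22
tool_pos: [0.5106, -0.0784, 0.1703]
tool_rot: [1.377, 1.951, -0.614]
contact_force: [-0.8, -0.7, 0.2]
opening: -0.0003
grip_force: 0.0
```

```bash
python3 -c "
from h import *
st();snap('pics/pry4.png',{'side':(300,185),'top':(270,215)},55)"
```

```text
t 9.22 q [ 0.1  -0.21  2.13 -0.9   1.16  0.11] tcp [ 0.5106 -0.0784  0.1703] case [ 82.7  -3.4 170.3]
tool axes in case:
 [[-0.67   0.008  0.743]
 [ 0.005  1.    -0.007]
 [-0.743 -0.001 -0.67 ]] 
F case [ 0.4 -1.   0.2] open -0.0003 grip 0.0
```

View pics/pry4.png

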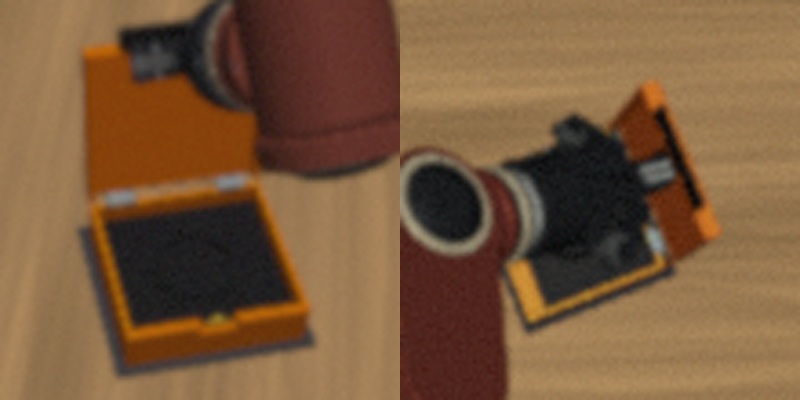

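The lid stands past upright, at about 1.7 rad, and the case is empty. I'll back off, straighten the tool and go over to the cap.

Request:
play_rows(
  series=[
    [0,[0.24,0,-0.9],[0,0,0]],
    [0,[0.24,0,-0.9],[0,0,0]],
    [0,[0.1,0,-1],[0,0,0]],
    [0,[0,0,0],[0,1,0]],
    [0,[0,0,0],[0,1,0]],
    [0,[0,0,0],[0,1,0]],
    [0,[0,0,0],[0,1,0]],
    [0.8,[0,0,0],[0,1,0]],
  ],
)

```text
t: 10.32
tool_pos: [0.4698, 0.0383, 0.2438]
tool_rot: [1.746, 2.474, -0.117]
contact_force: [-0.3, 0.3, -0.5]
opening: 0.0174
grip_force: 0.0
```

Request:
play_rows(
  series=[
    [0.8,[0,0,0],[0,1,0]],
    [0.8,[0,0,0],[0,0,0]],
  ],
)

```text
t: 10.58
tool_pos: [0.4701, 0.0364, 0.2433]
tool_rot: [1.816, 2.563, -0.001]
contact_force: [-0.4, -0.3, 1.0]
opening: 0.054
grip_force: 0.0
```

```bash
python3 - <<'E'
from h import *
o,R=st()
d=imaging.get_image("side");im=d["color"];cv2.imwrite("pics/s5.png",im)
# inspect the lid: orange mask highest points
H,S,V=cv2.split(cv2.cvtColor(im,cv2.COLOR_BGR2HSV))
for n,pn in(("side",(316,139)),("top",(350,229))):
    d=imaging.get_image(n);H,S,V=cv2.split(cv2.cvtColor(d["color"],cv2.COLOR_BGR2HSV))
    c=blob((S<70)&(V>90),pn);e=cv2.fitEllipse(c);P=plane(d,[e[0]],.018)[0];print(n,"cap",e,P.round(4))
P=np.array([.4545,-.2945,.15]);print("tool shift mm to above cap",(R.T@(P-o["tool_pos"])*1e3).round(1))
E
```

```text
t 10.57 q [-0.08 -0.34  1.94 -0.    1.53 -0.42] tcp [0.4701 0.0364 0.2433] case [-39.   -2.2 243.3]
tool axes in case:
 [[-1.     0.011  0.001]
 [ 0.011  1.    -0.   ]
 [-0.001 -0.    -1.   ]] 
F case [ 0.1 -0.5  1. ] open 0.054 grip 0.0
side cap ((312.69476318359375, 142.0773162841797), (12.116315841674805, 21.89019775390625), 52.05058670043945) [ 0.4626 -0.2732  0.018 ]
top cap ((349.6012878417969, 228.10302734375), (14.510258674621582, 15.268965721130371), 103.4234848022461) [ 0.4535 -0.2946  0.018 ]
tool shift mm to above cap [-306.9 -124.4   93.6]
```

Request:
play_rows(
  series=[
    [0.8,[-0.88,-0.36,0],[0,0,0]],
    [0.8,[-0.88,-0.36,0],[0,0,0]],
    [0.8,[-0.88,-0.36,0],[0,0,0]],
    [0.8,[-0.88,-0.36,0],[0,0,0]],
    [0.8,[-0.88,-0.36,0],[0,0,0]],
    [0.8,[-0.88,-0.36,0],[0,0,0]],
    [0.8,[-0.88,-0.34,0],[0,0,0]],
    [0.8,[0,0,0],[0,0,0]],
  ],
)

```text
t: 11.72
tool_pos: [0.4548, -0.2955, 0.2428]
tool_rot: [-1.814, -2.564, 0.002]
contact_force: [0.1, 0.2, -0.3]
opening: 0.0682
grip_force: 0.0
```

Request:
play_rows(
  series=[
    [0.8,[0,0,0.2],[0,0,1]],
    [0.8,[0,0,0.2],[0,0,1]],
    [0.8,[0,0,0.2],[0,0,1]],
    [0.8,[0,0,0.2],[0,0,1]],
    [0.8,[0,0,0.2],[0,0,1]],
    [0.8,[0,0,0.2],[0,0,1]],
    [0.8,[0,0,0.2],[0,0,1]],
    [0.8,[0,0,0.2],[0,0,1]],
  ],
)

```text
t: 12.72
tool_pos: [0.4554, -0.2922, 0.1628]
tool_rot: [-2.898, -1.213, 0.001]
contact_force: [0.1, -0.2, -0.5]
opening: 0.068
grip_force: 0.0
```

```bash
python3 - <<'E'
from h import *
o,R=st()
print((R.T@(np.array([.4545,-.2955,.006])-o["tool_pos"])*1e3).round(1))
# case open: look at rim from top for a finer case pose
d=imaging.get_image("top");cv2.imwrite("pics/top6.png",d["color"])
s=cv2.resize(d["color"][175:255,220:300],(560,560),interpolation=cv2.INTER_CUBIC)
Q=np.array([(-68,-70,40),(-68,70,40),(65,70,40),(65,-70,40),(-60,-65,40),(-60,65,40)])/1e3
for a in proj(d,O+Q@C): cv2.circle(s,tuple(int(x) for x in (a-(220,175)+.5)*7),3,(0,255,0),1)
cv2.imwrite("pics/rim.png",s)
E
```

```text
t 12.72 q [-0.71 -0.1   1.88 -0.    1.36  0.07] tcp [ 0.4554 -0.2922  0.1628] case [ 264.8 -128.4  162.8]
tool axes in case:
 [[-0.43   0.903  0.   ]
 [ 0.903  0.43  -0.   ]
 [-0.    -0.    -1.   ]] 
F case [ 0.2  0.  -0.5] open 0.068 grip 0.0
[ -3.    1.7 156.8]
```

View pics/rim.png

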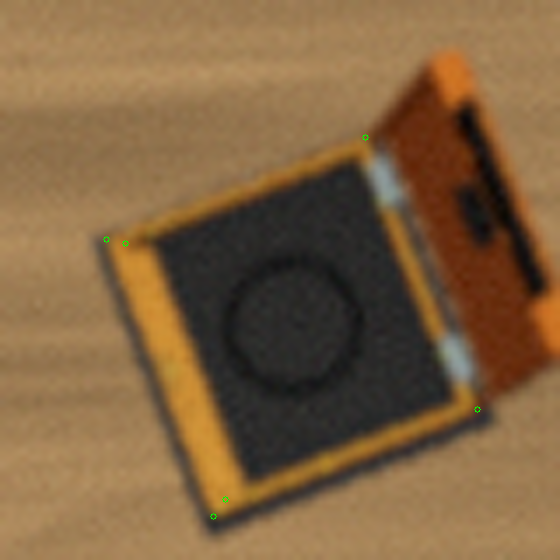

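The lid is open and the nest ring is visible, centred at ≈ (292,326) in the crop, with an outer diameter of ≈ 140 crop px (≈ 64 mm against 66 given). The predicted rim corners lie within 1 px. I'm fitting the ring centre for the placing and gripping the cap.

```bash
python3 - <<'E'
from h import *
d=imaging.get_image("top");g=cv2.cvtColor(d["color"],cv2.COLOR_BGR2GRAY)
s=cv2.GaussianBlur(cv2.resize(g[195:247,235:287],None,fx=8,fy=8,interpolation=cv2.INTER_CUBIC),(0,0),5).astype(float)
c0=(261.2-235+.5)*8,(221.1-195+.5)*8
pts=[]
for a in np.linspace(0,2*np.pi,72,endpoint=False):
    r=np.arange(60,92.);x=c0[0]+r*np.cos(a);y=c0[1]+r*np.sin(a)
    v=cv2.remap(s.astype(np.float32),x.astype(np.float32)[None],y.astype(np.float32)[None],1)[0]
    i=v.argmin();pts.append((x[i],y[i],r[i]))
pts=np.array(pts);e=cv2.fitEllipse(pts[:,:2].astype(np.float32));print(e,pts[:,2].std())
px=np.array(e[0])/8-.5+(235,195);P=plane(d,[px],.029)[0];print("nest",px,P.round(4),"case",(C@(P-O)*1e3).round(1))
p=(plane(d,[px+[e[1][0]/16,0]],.029)[0]-P)[1];print("ring mean radius",p)
E
```

```text
((214.05078125, 211.6488494873047), (142.88943481445312, 144.25177001953125), 154.36166381835938) 1.5565473029024335
nest [261.25634766 220.95610619] [0.4858 0.0011 0.029 ] case [-0.5  0.5 29. ]
ring mean radius -0.029780679801580816
```

Request:
play_rows(
  series=[
    [0.8,[-0.03,0.02,0.6],[0,0,1]],
    [0.8,[-0.03,0.01,0.6],[0,0,1]],
    [0.8,[0,0,0.6],[0,0,0]],
    [0.8,[0,0,0.6],[0,0,0]],
    [0.8,[0,0,0.6],[0,0,0]],
    [0.8,[0,0,0.12],[0,0,0]],
    [0.8,[0,0,0],[0,0,0]],
  ],
  force=25,
)

```text
t: 13.7
tool_pos: [0.4542, -0.297, 0.0078]
tool_rot: [3.037, 0.804, 0.0]
contact_force: [0.3, -0.2, 0.5]
opening: 0.0686
grip_force: 0.0
```

Request:
play_rows(
  series=[
    [0.4,[0,0,0],[0,0,0]],
    [0.4,[0,0,0],[0,0,0]],
    [0.4,[0,0,0],[0,0,0]],
    [0.4,[0,0,0],[0,0,0]],
  ],
)

```text
t: 14.2
tool_pos: [0.455, -0.2983, 0.0092]
tool_rot: [3.035, 0.8, 0.003]
contact_force: [0.4, 1.0, 6.3]
opening: 0.0485
grip_force: 26.5
```

Request:
play_rows(
  series=[
    [0.8,[0,0,0],[0,0,0]],
    [0.8,[0,0,-0.04],[0,0,0]],
    [0.8,[0,0,0],[0,0,-1]],
    [0.8,[0,0,0],[0,0,-1]],
    [0.8,[0,0,0],[0,0,-1]],
    [0.8,[0,0,0],[0,0,-1]],
    [0.8,[0,0,0],[0,0,-1]],
    [0.8,[0,0,0],[0,0,-1]],
  ],
)

```text
t: 15.2
tool_pos: [0.4534, -0.2972, 0.009]
tool_rot: [-2.445, -1.972, 0.0]
contact_force: [0.2, -0.5, -0.2]
opening: 0.0681
grip_force: 0.0
```

Request:
play_rows(
  series=[
    [0.8,[0,0,0],[0,0,-1]],
    [0.8,[0,0,0],[0,0,-1]],
    [0.8,[0,0,0],[0,0,-1]],
    [0.8,[0,0,0],[0,0,-1]],
    [0.8,[0,0,0],[0,0,0]],
  ],
)

```text
t: 15.82
tool_pos: [0.4535, -0.2973, 0.0091]
tool_rot: [-1.814, -2.564, 0.0]
contact_force: [0.7, -0.5, 0.1]
opening: 0.0682
grip_force: 0.0
```

```bash
python3 -c "from h import *;st()"
```

```text
t 15.82 q [-0.72  0.11  1.96 -0.    1.08 -1.06] tcp [ 0.4535 -0.2973  0.0091] case [ 269.  -131.9    9.1]
tool axes in case:
 [[-1.    0.01 -0.  ]
 [ 0.01  1.   -0.  ]
 [ 0.   -0.   -1.  ]] 
F case [0.7 0.5 0.1] open 0.0682 grip 0.0
```

Request:
play_rows(
  series=[
    [0.4,[0,0,0],[0,0,0]],
    [0.4,[0,0,0],[0,0,0]],
    [0.4,[0,0,0],[0,0,0]],
    [0.4,[0,0,0],[0,0,0]],
    [0.4,[0,0,0],[0,0,0]],
  ],
)

```text
t: 16.45
tool_pos: [0.4539, -0.2976, 0.0096]
tool_rot: [1.812, 2.565, -0.0]
contact_force: [-1.2, -0.8, 4.4]
opening: 0.0485
grip_force: 26.1
```

Request:
play_rows(
  series=[
    [0.4,[0,0,-0.4],[0,0,0]],
    [0.4,[0,0,-0.6],[0,0,0]],
    [0.4,[0,0,0],[0,0,0]],
  ],
)

```text
t: 16.82
tool_pos: [0.4551, -0.2986, 0.0614]
tool_rot: [1.81, 2.562, -0.001]
contact_force: [-0.6, 0.5, -0.4]
opening: 0.0487
grip_force: 26.1
```

```bash
python3 - <<'E'
from h import *
st()
snap("pics/held.png",{"side":(314,130),"top":(345,225)},40)
E
```

```text
t 16.82 q [-0.72  0.03  1.94  0.    1.17 -1.06] tcp [ 0.4551 -0.2986  0.0614] case [ 270.7 -130.8   61.4]
tool axes in case:
 [[-1.     0.008  0.004]
 [ 0.008  1.     0.002]
 [-0.004  0.002 -1.   ]] 
F case [-0.6 -0.4 -0.4] open 0.0487 grip 26.1
```

View pics/held.png

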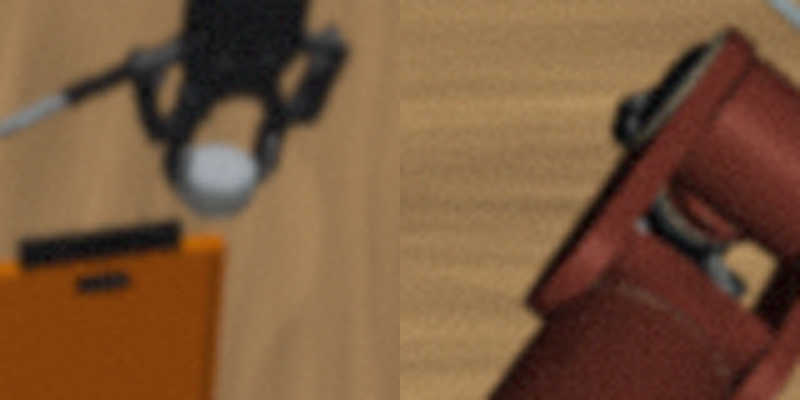

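Cap gripped level, glass up, with the lid still standing. Lifting and carrying it over the lid.

Request:
play_rows(
  series=[
    [0.4,[0,0,-0.6],[0,0,0]],
    [0.4,[0,0,-0.9],[0,0,0]],
    [0.4,[0,0,-1],[0,0,0]],
    [0.4,[0,0,-1],[0,0,0]],
    [0.4,[0,0,-0.6],[0,0,0]],
  ],
)

```text
t: 17.55
tool_pos: [0.4539, -0.2976, 0.2654]
tool_rot: [1.812, 2.565, -0.0]
contact_force: [0.1, -0.4, -0.0]
opening: 0.0487
grip_force: 26.2
```

Request:
play_rows(
  series=[
    [0.4,[0.4,0.2,0],[0,0,0]],
    [0.4,[0.8,0.4,0],[0,0,0]],
    [0.4,[0.9,0.43,0],[0,0,0]],
    [0.4,[0.9,0.43,0],[0,0,0]],
    [0.4,[0.9,0.43,0],[0,0,0]],
    [0.4,[0.9,0.43,0],[0,0,0]],
    [0.4,[0.6,0.3,0],[0,0,0]],
    [0.4,[0,0,0],[0,0,0]],
  ],
)

```text
t: 18.55
tool_pos: [0.4854, 0.0036, 0.2608]
tool_rot: [-1.804, -2.566, 0.003]
contact_force: [-0.8, -0.2, -0.8]
opening: 0.0483
grip_force: 26.2
```

```bash
python3 -c "
from h import *
o,R=st();print((R.T@(np.array([.4857,.0009,.09])-o['tool_pos'])*1e3).round(1))"
```

```text
t 18.55 q [-0.15 -0.3   1.89  0.    1.56 -0.49] tcp [0.4854 0.0036 0.2608] case [ -3.    1.  260.8]
tool axes in case:
 [[-1.     0.004 -0.003]
 [ 0.004  1.    -0.005]
 [ 0.003 -0.005 -1.   ]] 
F case [-0.1 -0.8 -0.8] open 0.0483 grip 26.2
[-3.200e+00  1.000e-01  1.708e+02]
```

Request:
play_rows(
  series=[
    [0.4,[0,0,0],[0,0,0]],
    [0.4,[-0.05,0,0.6],[0,0,0]],
    [0.4,[0,0,0.8],[0,0,0]],
    [0.4,[0,0,0.8],[0,0,0]],
    [0.4,[0,0,0.8],[0,0,0]],
    [0.4,[0,0,0.4],[0,0,0]],
    [0.4,[0,0,0],[0,0,0]],
  ],
)

```text
t: 19.42
tool_pos: [0.4855, -0.0022, 0.0915]
tool_rot: [-1.812, -2.56, 0.004]
contact_force: [0.8, -0.0, 0.0]
opening: 0.0483
grip_force: 26.2
```

```bash
python3 -c "
from h import *
o,R=st();print((R.T@(np.array([.4857,.0009,.0336])-o['tool_pos'])*1e3).round(1))"
```

```text
t 19.43 q [-0.16 -0.15  2.05 -0.    1.25 -0.5 ] tcp [ 0.4855 -0.0022  0.0915] case [ 2.5 -0.9 91.5]
tool axes in case:
 [[-1.     0.01  -0.003]
 [ 0.01   1.    -0.005]
 [ 0.003 -0.005 -1.   ]] 
F case [0.3 0.8 0. ] open 0.0483 grip 26.2
[ 2.7  1.5 57.9]
```

Request:
play_rows(
  series=[
    [0.4,[0.05,0.02,0.3],[0,0,0]],
    [0.4,[0,0,0.5],[0,0,0]],
    [0.4,[0,0,0.04],[0,0,0]],
    [0.4,[0,0,0],[0,0,0]],
    [0.4,[0,0,0],[0,0,0]],
  ],
)

```text
t: 20.05
tool_pos: [0.4889, 0.001, 0.0536]
tool_rot: [1.811, 2.564, 0.002]
contact_force: [0.2, -0.3, 0.4]
opening: 0.0483
grip_force: 26.2
```

```bash
python3 -c "
from h import *
o,R=st();print((R.T@(np.array([.4857,.0009,.0336])-o['tool_pos'])*1e3).round(1))"
```

```text
t 20.05 q [-0.15 -0.09  2.07  0.    1.16 -0.49] tcp [0.4889 0.001  0.0536] case [ 0.6  3.4 53.6]
tool axes in case:
 [[-1.     0.008  0.001]
 [ 0.008  1.     0.002]
 [-0.001  0.002 -1.   ]] 
F case [0.3 0.1 0.4] open 0.0483 grip 26.2
[ 1.  -3.1 20. ]
```

```bash
python3 - <<'E'
from h import *
A=[]
for i in range(8):
    imaging.get_image("top");o=ctrl.get_obs();A.append(np.r_[C@(o['tool_pos']-O)*1e3])
A=np.array(A);print(A.round(1),A.mean(0).round(2))
E
```

```text
[[ 0.6  3.3 53.5]
 [ 0.5  3.1 53.3]
 [ 0.4  3.  53.1]
 [ 0.4  2.9 53. ]
 [ 0.3  2.8 52.8]
 [ 0.2  2.6 52.6]
 [ 0.2  2.6 52.5]
 [ 0.2  2.5 52.4]] [ 0.35  2.85 52.91]
```

Request:
play_rows(
  series=[
    [0.4,[0,0,0],[0,0,0]],
    [0.4,[0,0,0],[0,0,0]],
    [0.4,[0,0,0],[0,0,0]],
    [0.4,[0,0,0],[0,0,0]],
    [0.4,[0,0,0],[0,0,0]],
    [0.4,[0,0,0],[0,0,0]],
    [0.4,[0,0,0],[0,0,0]],
    [0.4,[0,0,0],[0,0,0]],
  ],
)

```text
t: 21.45
tool_pos: [0.4878, 0.0012, 0.0523]
tool_rot: [-1.812, -2.566, -0.0]
contact_force: [0.6, 0.5, -0.6]
opening: 0.0487
grip_force: 26.2
```

```bash
python3 - <<'E'
from h import *
o,R=st();print((R.T@(np.array([.4857,.0009,.0336])-o['tool_pos'])*1e3).round(1))
E
```

```text
t 21.45 q [-0.15 -0.09  2.07  0.    1.16 -0.49] tcp [0.4878 0.0012 0.0523] case [ 0.1  2.4 52.3]
tool axes in case:
 [[-1.     0.008 -0.   ]
 [ 0.008  1.     0.   ]
 [ 0.     0.    -1.   ]] 
F case [-0.2  0.7 -0.6] open 0.0487 grip 26.2
[ 0.4 -2.1 18.7]
```

Request:
play_rows(
  series=[
    [0.4,[0.008,-0.042,0.12],[0,0,0]],
    [0.4,[0,0,0.1],[0,0,0]],
    [0.4,[0,0,0],[0,0,0]],
    [0.4,[0,0,0],[0,0,0]],
    [0.4,[0,0,0],[0,0,0]],
    [0.4,[0,0,0],[0,0,0]],
    [0.4,[0,0,0],[0,0,0]],
    [0.4,[0,0,0],[0,0,0]],
  ],
)

```text
t: 22.45
tool_pos: [0.4858, 0.0009, 0.0413]
tool_rot: [1.812, 2.566, 0.0]
contact_force: [0.1, 0.3, -0.4]
opening: 0.0483
grip_force: 26.2
```

```bash
python3 - <<'E'
from h import *
o,R=st();print((R.T@(np.array([.4857,.0009,.0336])-o['tool_pos'])*1e3).round(1))
E
```

```text
t 22.45 q [-0.15 -0.08  2.08 -0.    1.14 -0.49] tcp [0.4858 0.0009 0.0413] case [-0.3  0.4 41.3]
tool axes in case:
 [[-1.     0.008  0.   ]
 [ 0.008  1.     0.   ]
 [-0.     0.    -1.   ]] 
F case [-0.3  0.2 -0.4] open 0.0483 grip 26.2
[ 0.1 -0.   7.7]
```

Centred. Lowering the last 7.5 mm gently.

Request:
play_rows(
  series=[
    [0.4,[0,0,0.04],[0,0,0]],
    [0.4,[0,0,0.04],[0,0,0]],
    [0.4,[0,0,0.03],[0,0,0]],
    [0.4,[0,0,0.03],[0,0,0]],
    [0.4,[0,0,0],[0,0,0]],
    [0.4,[0,0,0],[0,0,0]],
    [0.4,[0,0,0],[0,0,0]],
  ],
)

```text
t: 23.32
tool_pos: [0.4858, 0.0009, 0.0344]
tool_rot: [1.812, 2.566, 0.0]
contact_force: [-0.4, -0.6, -0.4]
opening: 0.0484
grip_force: 26.2
```

Request:
play_rows(
  series=[
    [0.4,[0,0,0.02],[0,0,0]],
    [0.4,[0,0,0.01],[0,0,0]],
    [0.4,[0,0,0],[0,0,0]],
    [0.4,[0,0,0],[0,0,0]],
    [0.4,[0,0,0],[0,0,0]],
  ],
)

```text
t: 23.95
tool_pos: [0.4859, 0.0008, 0.0335]
tool_rot: [-1.812, -2.566, 0.0]
contact_force: [-3.2, 0.5, 4.9]
opening: 0.0484
grip_force: 26.6
```

Contact comes at z = 33.5 mm, the height expected for the cap on the nest floor, not on the ring. Releasing.

Request:
play_rows(
  series=[
    [0.66,[0,0,0],[0,0,0]],
    [0.7,[0,0,0],[0,0,0]],
    [0.72,[0,0,0],[0,0,0]],
    [0.72,[0,0,-0.1],[0,0,0]],
    [0.72,[0,0,-0.3],[0,0,0]],
    [0.72,[0,0,-0.6],[0,0,0]],
    [0.72,[0,0,-1],[0,0,0]],
    [0.72,[0,0,-1],[0,0,0]],
  ],
)

```text
t: 24.95
tool_pos: [0.4856, 0.0009, 0.1853]
tool_rot: [1.812, 2.565, 0.001]
contact_force: [1.2, -0.0, 0.8]
opening: 0.0614
grip_force: 0.0
```

Request:
play_rows(
  series=[
    [0.4,[0,0,-1],[0,0,0]],
    [0,[0,0,-1],[0,0,0]],
    [0,[0.8,0,0],[0,0,0]],
    [0,[0.8,0,0],[0,0,0]],
    [0,[0,0,0],[0,0,0]],
  ],
)

```text
t: 25.58
tool_pos: [0.4584, 0.0779, 0.2843]
tool_rot: [1.807, 2.568, 0.002]
contact_force: [0.4, 0.8, -0.3]
opening: 0.0003
grip_force: 0.0
```

```bash
python3 - <<'E'
from h import *
st()
for n,pn in(("side",(300,185)),("top",(261,221))):
    d=imaging.get_image(n);im=d["color"];H,S,V=cv2.split(cv2.cvtColor(im,cv2.COLOR_BGR2HSV))
    try:
        c=blob((S<70)&(V>90),proj(d,[O+[0,0,.048]])[0]);e=cv2.fitEllipse(c);P=plane(d,[e[0]],.045)[0];print(n,"cap",e,(C@(P-O)*1e3).round(1))
    except Exception as x: print(n,x)
snap("pics/placed.png",{'side':(300,185),'top':(270,215)},55)
E
```

```text
t 25.57 q [ 0.01 -0.37  1.9   0.    1.61 -0.34] tcp [0.4584 0.0779 0.2843] case [-82.    1.  284.3]
tool axes in case:
 [[-1.     0.005  0.001]
 [ 0.005  1.     0.002]
 [-0.001  0.002 -1.   ]] 
F case [-0.6  0.6 -0.3] open 0.0003 grip 0.0
side cap ((299.3027648925781, 198.83993530273438), (15.732377052307129, 17.228836059570312), 107.91876220703125) [-0.3  0.8 45. ]
top cap ((261.78326416015625, 220.9272918701172), (14.46912956237793, 14.581583023071289), 103.6681900024414) [ 0.5 -1.9 45. ]
```

View pics/placed.png

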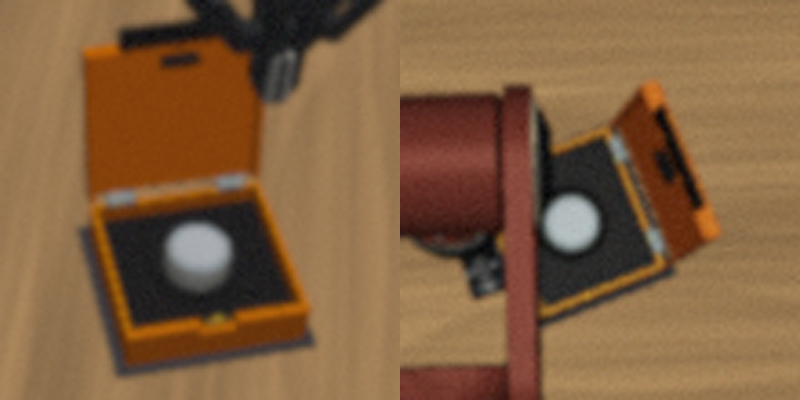

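The cap sits in the nest, centred within 2 mm, and the lid is still open. I'm going over and behind the lid to swing it back.

Request:
play_rows(
  series=[
    [0,[-0.6,0,0],[0,0,0]],
    [0,[-1,0,0],[0,0,0]],
    [0,[-1,0,0],[0,0,0]],
    [0,[-1,0,0],[0,0,0]],
    [0,[-1,0,0],[0,0,0]],
    [0,[0,0,0],[0,0,0]],
    [0,[0,0,0],[0,0,0]],
  ],
)

```text
t: 26.65
tool_pos: [0.5356, -0.141, 0.2825]
tool_rot: [-1.814, -2.564, -0.0]
contact_force: [0.1, 0.1, 0.2]
opening: -0.0
grip_force: 0.0
```

Request:
play_rows(
  series=[
    [0,[0,0,0.9],[0,0,0]],
    [0,[0,0,0.9],[0,0,0]],
    [0,[0,0,0.8],[0,0,0]],
    [0,[0,0,0],[0,0,0]],
    [0,[0,0,0],[0,0,0]],
    [0,[0,0,0],[0,0,0]],
  ],
)

```text
t: 27.4
tool_pos: [0.5374, -0.1408, 0.1557]
tool_rot: [1.809, 2.563, 0.002]
contact_force: [0.1, -0.5, 0.6]
opening: -0.0002
grip_force: 0.0
```

```bash
python3 -c "from h import *;st()"
```

```text
t 27.4 q [-0.39 -0.06  1.85  0.    1.34 -0.73] tcp [ 0.5374 -0.1408  0.1557] case [150.6   0.5 155.7]
tool axes in case:
 [[-1.     0.008  0.003]
 [ 0.008  1.     0.004]
 [-0.003  0.004 -1.   ]] 
F case [ 0.5 -0.1  0.6] open -0.0002 grip 0.0
```

Request:
play_rows(
  series=[
    [0,[0.4,0,0],[0,0,0]],
    [0,[0.4,0,0],[0,0,0]],
    [0,[0.36,0,0],[0,0,0]],
    [0,[0.31,0,0],[0,0,0]],
    [0,[0.31,0,0],[0,0,0]],
    [0,[0.33,0,0.09],[0,0,0]],
    [0,[0.33,0,0.09],[0,0,0]],
    [0,[0,0,0],[0,0,0]],
  ],
)

```text
t: 28.4
tool_pos: [0.4941, -0.0242, 0.1427]
tool_rot: [-1.809, -2.566, 0.001]
contact_force: [0.8, -0.1, -0.5]
opening: 0.0001
grip_force: 0.0
```

```bash
python3 - <<'E'
from h import *
st()
d=imaging.get_image("top");H,S,V=cv2.split(cv2.cvtColor(d["color"],cv2.COLOR_BGR2HSV))
c=blob(cv2.morphologyEx(((S>165)&(V>90)&(H<22)).astype(np.uint8),cv2.MORPH_CLOSE,np.ones((5,5))),(262,222))
print(cv2.minAreaRect(c),cv2.boundingRect(c))
for f in(.8,1,1.2,1.75): print(f,proj(d,[O+np.array([.065-.151*np.cos(f),s*.045,.042+.151*np.sin(f)])@C for s in(-1,1)]).round(0).tolist())
E
```

```text
t 28.4 q [-0.2  -0.19  2.    0.    1.34 -0.54] tcp [ 0.4941 -0.0242  0.1427] case [ 26.2  -0.4 142.7]
tool axes in case:
 [[-1.     0.006 -0.001]
 [ 0.006  1.    -0.002]
 [ 0.001 -0.002 -1.   ]] 
F case [ 0.4  0.7 -0.5] open 0.0001 grip 0.0
((240.38458251953125, 247.4230499267578), (2.773500919342041, 5.269651889801025), 33.6900634765625) (238, 246, 6, 5)
0.8 [[254.0, 235.0], [244.0, 208.0]]
1 [[262.0, 232.0], [251.0, 204.0]]
1.2 [[270.0, 228.0], [259.0, 200.0]]
1.75 [[296.0, 217.0], [284.0, 189.0]]
```

Request:
play_rows(
  series=[
    [0,[0.28,0,0.15],[0,0,0]],
    [0,[0.28,0,0.15],[0,0,0]],
    [0,[0.22,0,0.26],[0,0,0]],
    [0,[0.22,0,0.26],[0,0,0]],
    [0,[0.13,0,0.24],[0,0,0]],
    [0,[0.13,0,0.24],[0,0,0]],
    [0,[0,0,0],[0,0,0]],
    [0,[0,0,0],[0,0,0]],
  ],
)

```text
t: 29.45
tool_pos: [0.4743, 0.0337, 0.079]
tool_rot: [1.812, 2.566, 0.0]
contact_force: [-0.1, -0.5, 0.5]
opening: -0.0001
grip_force: 0.0
```

```bash
python3 - <<'E'
from h import *
st()
d=imaging.get_image("side");im=d["color"];H,S,V=cv2.split(cv2.cvtColor(im,cv2.COLOR_BGR2HSV))
c=max(cv2.findContours(cv2.morphologyEx(((S>165)&(V>100)&(H<22)).astype(np.uint8),cv2.MORPH_CLOSE,np.ones((5,5)))[150:250,250:350],0,2)[0],key=cv2.contourArea)
q=cv2.approxPolyDP(cv2.convexHull(c),2,True).reshape(-1,2)+[250,150];print(q.tolist())
for f in(0,.1,.2,.3,.5,1,1.7):
    print(f,proj(d,[O+np.array([.065-r*np.cos(f)+.016*np.sin(f),s*.07,.042+r*np.sin(f)+.016*np.cos(f)])@C for r in(.133,0) for s in(-1,1)]).round(0).tolist())
E
```

```text
t 29.45 q [-0.09 -0.16  2.09 -0.    1.22 -0.43] tcp [0.4743 0.0337 0.079 ] case [-35.1   0.8  79. ]
tool axes in case:
 [[-1.     0.008  0.   ]
 [ 0.008  1.     0.   ]
 [-0.     0.    -1.   ]] 
F case [ 0.4 -0.3  0.5] open -0.0001 grip 0.0
[[270, 182], [282, 180], [323, 188], [331, 203], [328, 220], [281, 229], [271, 196]]
0 [[332.0, 211.0], [281.0, 219.0], [317.0, 175.0], [270.0, 182.0]]
0.1 [[333.0, 207.0], [281.0, 216.0], [317.0, 175.0], [270.0, 182.0]]
0.2 [[333.0, 203.0], [281.0, 211.0], [317.0, 175.0], [270.0, 181.0]]
0.3 [[333.0, 199.0], [281.0, 207.0], [317.0, 174.0], [270.0, 181.0]]
0.5 [[333.0, 189.0], [280.0, 197.0], [317.0, 174.0], [270.0, 181.0]]
1 [[329.0, 164.0], [276.0, 171.0], [316.0, 174.0], [269.0, 180.0]]
1.7 [[319.0, 138.0], [269.0, 144.0], [315.0, 176.0], [269.0, 182.0]]
```

Request:
play_rows(
  series=[
    [0,[0,0,-0.25],[0,0,0]],
    [0,[0.5,0,0],[0,0,0]],
    [0,[0,0,0],[0,0,0]],
    [0,[0,0,0.12],[0,0,0]],
    [0,[0,0,0.12],[0,0,0]],
    [0,[0,0,0.12],[0,0,0]],
    [0,[0,0,0.12],[0,0,0]],
    [0,[0,0,0],[0,0,0]],
  ],
)

```text
t: 30.5
tool_pos: [0.4654, 0.0573, 0.0666]
tool_rot: [-1.812, -2.565, 0.001]
contact_force: [-0.5, -0.6, -0.1]
opening: 0.0003
grip_force: 0.0
```

```bash
python3 -c "from h import *;st()"
```

```text
t 30.5 q [-0.04 -0.16  2.11 -0.    1.2  -0.38] tcp [0.4654 0.0573 0.0666] case [-60.3   0.5  66.6]
tool axes in case:
 [[-1.     0.008 -0.   ]
 [ 0.008  1.    -0.001]
 [ 0.    -0.001 -1.   ]] 
F case [ 0.4 -0.7 -0.1] open 0.0003 grip 0.0
```

Request:
play_rows(
  series=[
    [0,[0,0,0.04],[0,0,0]],
    [0,[0,0,0.04],[0,0,0]],
    [0,[0,0,0],[0,0,0]],
  ],
)

```text
t: 30.88
tool_pos: [0.4659, 0.0577, 0.0637]
tool_rot: [-1.812, -2.566, -0.001]
contact_force: [-1.5, 0.6, 3.2]
opening: -0.0003
grip_force: 1.6
```

Request:
play_rows(
  series=[
    [0,[0,0,0.04],[0,0,0]],
    [0,[0,0,0.04],[0,0,0]],
    [0,[0,0,0],[0,0,0]],
  ],
)

```text
t: 31.25
tool_pos: [0.4652, 0.0574, 0.0586]
tool_rot: [-1.812, -2.565, 0.001]
contact_force: [0.1, -0.9, 0.4]
opening: 0.0002
grip_force: 0.0
```

Request:
play_rows(
  series=[
    [0,[0,0,0.02],[0,0,0]],
    [0,[0,0,0.02],[0,0,0]],
    [0,[0,0,0],[0,0,0]],
    [0,[0,0,0],[0,0,0]],
  ],
)

```text
t: 31.75
tool_pos: [0.4658, 0.0574, 0.0578]
tool_rot: [-1.812, -2.566, 0.0]
contact_force: [-2.9, -0.3, 4.9]
opening: 0.0001
grip_force: 2.7
```

It snapped through: the force fell away at 58.6 mm and rises again against the shut lid at 57.8 mm. One slightly firmer press to confirm, then I retreat.

Request:
play_rows(
  series=[
    [0,[0,0,0.02],[0,0,0]],
    [0,[0,0,0.02],[0,0,0]],
    [0,[0,0,0],[0,0,0]],
    [0,[0,0,0],[0,0,0]],
  ],
)

```text
t: 32.25
tool_pos: [0.4659, 0.0575, 0.0575]
tool_rot: [-1.812, -2.566, 0.001]
contact_force: [-7.9, 0.3, 16.3]
opening: 0.0001
grip_force: 7.9
```

Request:
play_rows(
  series=[
    [0,[0,0,-0.2],[0,0,0]],
    [0,[0,0,-0.8],[0,0,0]],
    [0,[0,0,-1],[0,0,0]],
    [0,[0,0,-1],[0,0,0]],
    [0,[0.9,0,0],[0,0,0]],
    [0,[0.9,0,0],[0,0,0]],
    [0,[0,0,0],[0,0,0]],
  ],
)

```text
t: 33.12
tool_pos: [0.4348, 0.144, 0.2052]
tool_rot: [1.807, 2.57, 0.001]
contact_force: [0.1, -0.4, 0.5]
opening: -0.0001
grip_force: 0.0
```

Request:
play_rows(
  series=[
    [0,[0.9,0,-0.3],[0,0,0]],
    [0,[0.6,0,-0.3],[0,0,0]],
    [0,[0,0,0],[0,0,0]],
    [0,[0,0,0],[0,0,0]],
    [0,[0,0,0],[0,0,0]],
    [0,[0,0,0],[0,0,0]],
    [0,[0,0,0],[0,0,0]],
    [0,[0,0,0],[0,0,0]],
  ],
)

```text
t: 34.12
tool_pos: [0.4106, 0.2127, 0.2352]
tool_rot: [-1.813, -2.566, 0.0]
contact_force: [-0.5, 0.4, 0.3]
opening: 0.0001
grip_force: 0.0
```

```bash
python3 - <<'E'
from h import *
st()
d=imaging.get_image("side");im=d["color"];H,S,V=cv2.split(cv2.cvtColor(im,cv2.COLOR_BGR2HSV))
m=((S>165)&(V>160)&(H<22)).astype(np.uint8)
c=blob(cv2.morphologyEx(m,cv2.MORPH_CLOSE,np.ones((5,5))),(300,203))
print(cv2.minAreaRect(c),"start was ((300.41,196.46),(37.85,54.85),81.0)",cv2.approxPolyDP(cv2.convexHull(c),4,True).reshape(-1,2).tolist())
i0=cv2.imread("pics/side0.png");print("mean diff to start in case box",np.abs(im.astype(int)-i0)[172:230,262:338].mean((0,1)), "wood",np.abs(im.astype(int)-i0)[250:280,260:290].mean((0,1)))
E
```

```text
t 34.12 q [ 0.32 -0.36  1.97 -0.    1.53 -0.02] tcp [0.4106 0.2127 0.2352] case [-225.1    2.1  235.2]
tool axes in case:
 [[-1.     0.008  0.   ]
 [ 0.008  1.    -0.   ]
 [-0.    -0.    -1.   ]] 
F case [-0.5 -0.4  0.3] open 0.0001 grip 0.0
((297.67242431640625, 196.95240783691406), (38.431190490722656, 50.55696105957031), 80.90972137451172) start was ((300.41,196.46),(37.85,54.85),81.0) [[316, 176], [322, 189], [319, 213], [280, 218], [270, 183]]
mean diff to start in case box [10.53357532 20.29378403 32.6284029 ] wood [ 9.44666667 13.58       17.1       ]
```

```bash
python3 -c "
from station import ctrl
print(ctrl.finish_job())"
```

```text
the job is handed in; nothing more can be done
None
```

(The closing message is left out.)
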